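Fit the drain tube into the long-necked collar

ROBOT

A 6-joint arm with a two-finger parallel gripper is mounted at the origin on the work surface. World frame = base frame: x ahead of the robot, y to its left, z up, the work surface at z = 0. Lengths are in mm, angles in rad, forces in N, time in s.
With the tool pointing down it reaches from about 400 to 925 mm from the base axis. Payload 12.5 kg.
Tool frame: the origin (TCP) lies between the finger pads; the fingertips stand 19 mm ahead of it and the grasp point (between the pads) is the TCP (env.nose_length is the distance from the TCP to the fingertips, in mm); z points along the fingers, y is the line along which they close (so a half turn about z gives the same grasp; the last joint's range is limited). The gripper opens to 95 mm and grips with 3 to 60 N. Pads are 20 mm wide; open, the fingers measure 119 mm over their backs; the gripper's body (75 mm by 180 mm) begins 59 mm behind the grasp point.
Start: joints at [1.242, 0.491, 1.559, -0, 1.092, -0.106], TCP at [138.081, 609.572, 233.661] pointing down, gripper open.
Joint ranges: [-3.1, 3.1], [-0.84, 2.19], [0.05, 2.79], [-1.13, 4.28], [0.06, 2.93], [-2.69, 2.69]. Speed limits (rad/s): [2.22, 2.22, 2.79, 3.14, 3.14, 3.14].

INTERFACE

Orientations are given as [roll, pitch, yaw] about the fixed x, y, z axes, in that order (R = Rz(yaw) Ry(pitch) Rx(roll)).
In Python, from cell import env gives the robot as it stands. The module is installed in compiled form; this text tells all that it offers.
- The arm moves only by the tool drive_tool, never from a script. Its argument "rows" is a list that holds one entry, the list of rows, each a list of 7 numbers: the shift along the tool's x, y, z scaled (see below), then the turn, a rotation vector about the tool's x, y, z scaled (see below), then the opening, from 0 (shut) to 1 (fully open). In form: [[[tx, ty, tz, ax, ay, az, jaw], ...]]. A call has 1 to 5 rows; each row shifts and turns the commanded pose from where the row before left it, along the tool's axes as they then stand; what a row does not reach is not made up. The controller multiplies each number of a shift by 250 mm and each number of a turn by 180 degrees. A row lasts 1/8 s, in which the tool goes at most 62.5 mm and 10.7 degrees, less where a joint would pass 70% of its speed; a pose out of reach is approached as far as the arm can. A call with a number of a shift or a turn outside -1 to 1 is refused whole. A call with a gripper value outside its range is refused whole. The fingers move at their own pace and stop on an object; the grip force is fixed at half the most. Time passes only in rows, so rows that do not move let the fingers close. It gives the time, the measured TCP pose, the force, the opening and the grip force at its end, in the units of the state.
- env.state(): the state, without advancing time (a new reading comes with each control period).
- env.read_camera(name): name is "scene" or "side" or "wrist"; returns a dict with "color" (480x640x3 uint8, blue, green, red), "camera_matrix" (3x3 intrinsics, pixels), "pose" (4x4, takes a point from camera to world coordinates). Camera axes: x right, y up, looking along -z (the intrinsics and any distortion apply to the point x, -y, -z); pixel columns grow to the right and rows downward; lengths in mm; the calibration is good to about 2 mm. A picture is of the moment at which its call begins. There is no depth.
- env.job_done(): hands the job in; it is judged then, once.
Trained networks look in a picture, given as the dict that the camera call returned (one of the last four; its "shot" number tells which), for a name from the list of things; names that differ only in an ending like _2 or _b are one class to them, and where a whole thing is asked for, a point or a joint stands for the part that bears it (a point fixed in the world has none). Each returns a list of dicts, best first, with "score" (0 to 1); they miss things now and then, are a little off and sometimes report something else, mostly with a low value. They report only what shows in the picture. A call takes as long as a camera call. They do not tell look-alikes from the thing itself.
- env.search_frame(name, picture): "at" ([x, y, z] in mm, in the coordinates of the camera as it stood for that picture, good to about 4 mm: the middle of the surface that is visible of it).
- env.place_of(name, picture): "at" ([x, y, z] in mm, in the coordinates of the camera as it stood for that picture, good to about 4 mm: a listed point, or the origin of a listed thing).
The state is a dict: "t": time; "joints": joint angles; "qvel": joint speeds; "tau": joint torques, N m; "eef_pos": TCP position; "tcp_rot": TCP orientation; "ft_force": force on the tool from outside, world axes, zero at the start; "moment": the same for the moment, N m; "opening": opening from 0.0 (shut) to 1.0 (fully open); "grip_force": force on a finger pad.
Only numpy, scipy, OpenCV 4.12 (cv2) and the standard library are available. Lean on these libraries where they do the work, as an engineer would, in place of code of your own. Each camera call takes 0.05 s, during which the arm holds its last target. There are 200 camera calls.

TASK

Take the tall narrow tube, the one with a dark line around it, and slide it upright, line end down, into the long-necked collar until the line is level with the collar's rim; keep hold of it until it is that far in, then let go and leave it standing there. Leave the other two tubes standing where they are.

Things in the scene. Friction and masses are not known exactly. Their poses are not given: they have to be found in the camera images.
- tube: the tube to fit: bare steel, 32 mm outside diameter, 130 mm tall, 0.14 to 0.28 kg, standing loose and upright on the bench, line end down, with a thin dark line around it 50 mm above its lower end. Grip it from above across its diameter, near its top. Origin: centre of its lower end; z up along the tube.
- collar_rim (a point): centre of the rim of the long-necked collar, 66 mm above the bench; z up. Fixed: olive-gold 90 mm flange on a grey 100 mm square block, neck 50 mm tall, 48 mm outside, mouth flared to 59 mm outside, 51 inside. Vertical bore, 40 mm wide, with a solid bottom 50 mm below the rim: the tube stands on it when its line meets the rim. Not to be used: a like collar with a neck only 16 mm tall.
- wide_tube: bystander: bare steel tube, 48 mm outside diameter, 130 mm tall, standing loose on the bench, too wide for the collar. Origin: centre of its lower end; z up.
- short_tube: bystander: bare steel tube, 32 mm outside diameter but only 65 mm tall, no line, standing loose on the bench. Origin: centre of its lower end; z up. All else within 0.45 m to the sides of the robot's middle line and nearer than 0.78 m is lower than 70 mm, apart from the wide tube.
Not all that is in view belongs to the job. What is shaped like the tube but blue is not meant. Leave any orange look-alike of the part that bears collar_rim alone.

How it is judged (in metres and radians):
On the way:
1. the tube is in the long-necked collar, its line within 10 mm of the rim, while the fingers still hold it (z of tube in the frame of collar_rim below -0.04 m and horizontal distance between tube and collar_rim below 0.012 m and angle between tube's own z axis and vertical below 0.25 rad and contact force between the fingers and tube above 0.5 N), for 0.1 s.
At the end, for the whole second after the job is handed in: The tube stands at rest in the long-necked collar, its lower end within 12 mm of the bore's axis, its line within 10 mm of the rim, within 0.25 rad (14 degrees) of upright (z of tube in the frame of collar_rim between -0.06 and -0.04 m and horizontal distance between tube and collar_rim below 0.012 m and angle between tube's own z axis and vertical below 0.25 rad and linear speed of tube below 0.03 m/s); the robot touches nothing.
It fails at once if the wide or the short tube is moved by more than 40 mm or tipped over (distance of any of wide_tube, short_tube from where it was at the start of the episode above 0.04 m or angle between any of wide_tube, short_tube's own z axis and vertical above 0.5 rad).
It also fails if it takes over 45 s, if anything falls off the work surface, if the arm or the gripper's body presses on something with over 40 N, if the wrist force passes 120 N, or if a joint passes its speed limit or range.

## Working session

There is one attempt and no reset: what is moved stays moved. The work goes in short steps, Python scripts to look and compute and a tool call to move; the robot and the scene stay as the last step left them, time stands still between calls to the robot, and variables do not carry over. Pictures are saved under pics/ and viewed, at most 10 in all, crops included, and the job is handed in when it is done.

Besides the shell and the picture viewer there is one more tool, called after "Call:" as name(argument=value, ...) on one line, values as JSON. drive_tool: Moves the arm, as the interface text tells. Its arguments: {"type":"object","properties":{"rows":{"type":"array","items":{"type":"array","items":{"type":"array","items":{"type":"number","minimum":-1,"maximum":1}}}}},"required":["rows"]}

```bash
mkdir -p pics; cat > h.py <<'E'
from cell import env
import cv2, numpy as np
def world(p,at):
    return (np.array(p["pose"])@np.r_[at,1])[:3]
def pix(p,w):
    c=(np.linalg.inv(np.array(p["pose"]))@np.r_[w,1])[:3]
    q=np.array(p["camera_matrix"])@np.array([c[0],-c[1],-c[2]]); return q[:2]/q[2]
def ray(p,uv,z):
    T=np.array(p["pose"]);d=np.linalg.inv(np.array(p["camera_matrix"]))@np.r_[uv,1]
    d=T[:3,:3]@np.array([d[0],-d[1],-d[2]]);o=T[:3,3]
    return o+d*(z-o[2])/d[2]
E
python3 - <<'E'
from h import *
np.set_printoptions(precision=1,suppress=True)
s=env.state();print(s["t"],s["eef_pos"],s["tcp_rot"])
ims=[]
for n in("scene","side"):
    p=env.read_camera(n);ims.append(p["color"]);cv2.imwrite(f"pics/{n}0.png",p["color"])
    print(n,p.keys(),np.array(p["pose"])[:3,3])
    for k in("tube","collar_rim","wide_tube","short_tube"):
        for r in env.place_of(k,p):
            w=world(p,r["at"]);print(n,k,r["score"],w,pix(p,w))
E
```

```text
0.0 [138.  609.3 233. ] [-3.1 -0.   2.9]
scene dict_keys(['color', 'camera_matrix', 'pose', 'shot']) [ 837.8 -447.8  566.6]
scene tube 0.93 [428.7 155.4   4.3] [341.2 212.8]
scene tube 0.62 [446.9 235.6   1.8] [369.3 198.7]
scene collar_rim 0.98 [274.3 218.3  67. ] [301.6 151.2]
scene collar_rim 0.87 [631.8 123.6  68.4] [427.5 235.6]
scene wide_tube 0.81 [462.9 -21.    2. ] [300.2 268.5]
scene short_tube 0.93 [ 451.6 -167.2   -0.7] [238.  317.5]
side dict_keys(['color', 'camera_matrix', 'pose', 'shot']) [125.2 352.5 679.9]
side tube 0.63 [443.3 232.3   1.3] [218.8 377.7]
side tube 0.55 [427.4 158.8   0.5] [266.8 350.5]
side collar_rim 0.69 [277.7 217.4  64. ] [310.8 440.1]
side collar_rim 0.68 [632.9 125.   67.3] [189.5 230. ]
side short_tube 0.74 [ 447.9 -167.2    0.7] [400.8 219.7]
```

View pics/scene0.png

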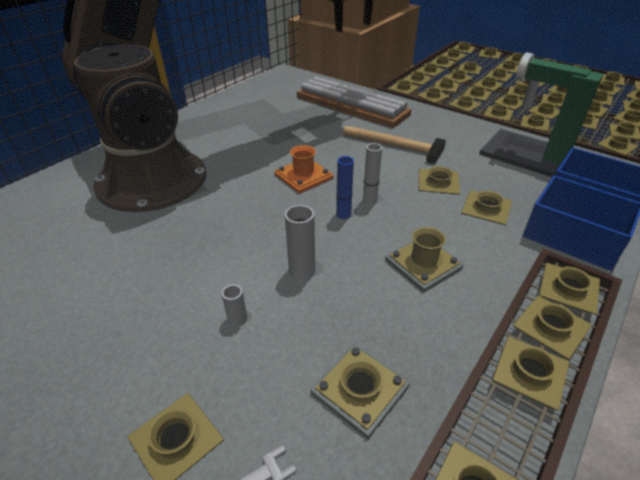

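View pics/side0.png

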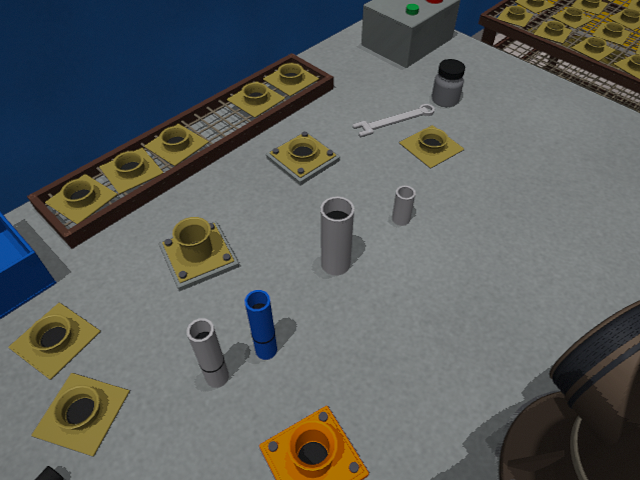

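In the scene picture, these could be taken for the tube:
- steel lined tube at (372,172), with its line at about (371,182)
- blue tube at (345,187)
- wide tube at (300,243)
- short tube at (234,303)

And these for the collar:
- olive long-necked collar at (427,250)
- orange look-alike at (303,168)
- short-necked collar at (360,385)

I choose the steel tube at (372,172) and the olive collar at (427,250). I'll check both in one crop.

```bash
python3 - <<'E'
from h import *
np.set_printoptions(precision=3,suppress=True)
a=cv2.imread("pics/scene0.png")[135:290,320:470];b=cv2.imread("pics/side0.png")[205:395,155:285]
f=lambda i,k:cv2.resize(i,None,fx=k,fy=k,interpolation=cv2.INTER_CUBIC)
a=f(a,2.6*1);b=f(b,3)
H=max(len(a),len(b));P=lambda i:cv2.copyMakeBorder(i,0,H-len(i),0,0,0)
cv2.imwrite("pics/crop.png",np.hstack([P(a),P(b)]))
print(env.state()["tcp_rot"])
E
```

```text
[3.142 0.    2.919]
```

View pics/crop.png

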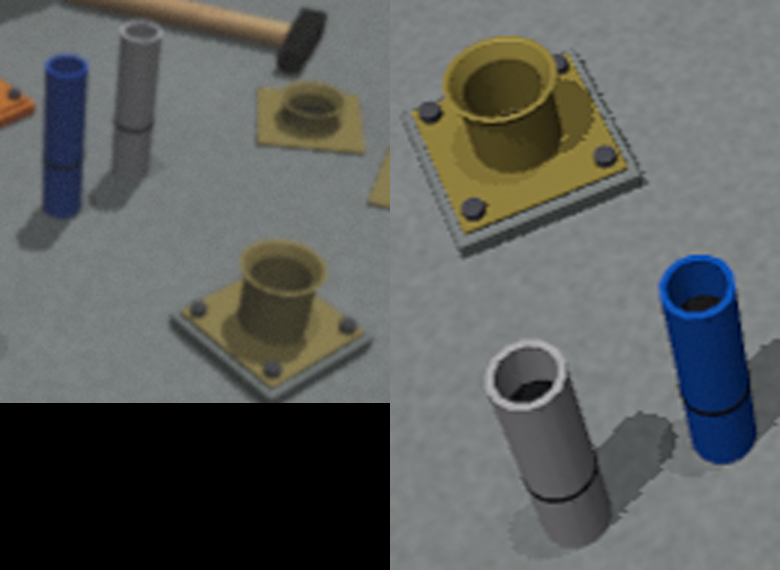

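Confirmed: the steel tube with its line low down, and the tall olive neck on the grey block. Moving over the tube.

Call:
drive_tool(rows=[[[-0.15,-0.12,0,0,0,0,1],[-0.15,-0.12,0,0,0,0,1],[-0.15,-0.12,0,0,0,0,1],[-0.15,-0.12,0,0,0,0,1],[-0.15,-0.12,0,0,0,0,1]]])

```text
t: 1.12
eef_pos: [288.6, 420.6, 233.8]
tcp_rot: [3.141, 0.0, 2.919]
ft_force: [-1.5, 0.5, 0.1]
opening: 1.0
grip_force: 0.0
```

Call:
drive_tool(rows=[[[-0.15,-0.12,0,0,0,0,1],[-0.15,-0.12,0,0,0,0,1],[-0.15,-0.12,0,0,0,0,1],[-0.15,-0.12,0,0,0,0,1],[-0.15,-0.12,0,0,0,0,1]]])

```text
t: 1.75
eef_pos: [438.4, 232.8, 233.8]
tcp_rot: [3.141, 0.0, 2.919]
ft_force: [0.2, -0.1, 0.0]
opening: 0.999
grip_force: 0.0
```

Call:
drive_tool(rows=[[[0,0,0,0,0,0.058,1],[0,0,0,0,0,0.058,1],[0,0,0,0,0,0.058,1],[0,0,0,0,0,0.058,1],[0,0,0,0,0,0.058,1]]])

```text
t: 2.38
eef_pos: [437.5, 234.1, 233.7]
tcp_rot: [3.141, -0.0, 2.002]
ft_force: [-0.4, -0.2, -0.6]
opening: 1.0
grip_force: 0.0
```

Call:
drive_tool(rows=[[[0,0,0,0,0,0.058,1],[0,0,0,0,0,0.058,1],[0,0,0,0,0,0.058,1],[0,0,0,0,0,0.03,1],[0,0,0,0,0,0,1]]])

```text
t: 3.0
eef_pos: [437.5, 234.1, 233.7]
tcp_rot: [3.141, -0.0, 1.368]
ft_force: [-0.5, -0.7, 0.3]
opening: 0.999
grip_force: 0.0
```

```bash
python3 - <<'E'
from h import *
np.set_printoptions(precision=3,suppress=True)
s=env.state();print(s["t"],s["eef_pos"],s["tcp_rot"],s["joints"])
p=env.read_camera("wrist");cv2.imwrite("pics/w1.png",p["color"]);print(np.array(p["pose"]))
for k in("tube","collar_rim"):
    for r in env.place_of(k,p): w=world(p,r["at"]);print(k,r["score"],w,pix(p,w))
a=env.read_camera("scene");b=env.read_camera("side")
print("tube",ray(a,(374.2,147.3),130),ray(b,(200.7,330.3),130))
print("rim",ray(a,(428.8,237.3),66),ray(b,(192.3,232.),66))
E
```

```text
3.0 [437.532 234.112 233.711] [ 3.141 -0.     1.368] [0.358 0.309 1.867 0.    0.966 0.561]
[[  0.979   0.196   0.049 450.937]
 [ -0.202   0.949   0.241 301.681]
 [  0.     -0.246   0.969 385.211]
 [  0.      0.      0.      1.   ]]
tube 0.71 [432.894 157.671  -0.256] [337.792 280.311]
tube 0.67 [448.867 230.305   0.094] [339.305 210.209]
collar_rim 0.86 [277.38  222.191  67.12 ] [147.484 273.152]
tube [450.491 231.602 130.   ] [445.312 232.644 130.   ]
rim [634.677 123.6    66.   ] [627.675 124.057  66.   ]
```

View pics/w1.png

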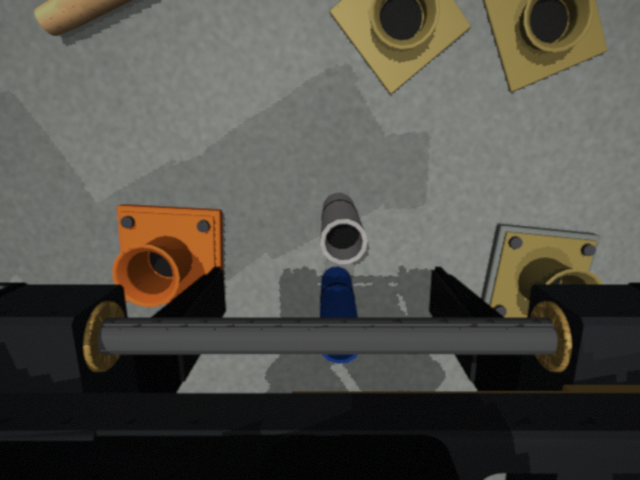

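The wrist view shows the steel tube's rim centred at (344,242), between the open fingers' planes, with the blue tube below it at (340,315) clear of the closing line.

```bash
python3 - <<'E'
from h import *
np.set_printoptions(precision=2,suppress=True)
from scipy.spatial.transform import Rotation as R
s=env.state();p=env.read_camera("wrist")
w=ray(p,(344,242),130);print(w)
t=np.mean([w,[450.5,231.6,130],[445.3,232.6,130]],0);t[2]=112
print(t, R.from_euler("xyz",s["tcp_rot"]).as_matrix().T@(t-s["eef_pos"])/250)
E
```

```text
[448.42 232.42 130.  ]
[448.07 232.21 112.  ] [0.   0.04 0.49]
```

Call:
drive_tool(rows=[[[0.003,0.042,0,0,0,0,1],[0,0,0.12,0,0,0,1],[0,0,0.12,0,0,0,1],[0,0,0.12,0,0,0,1],[0,0,0.125,0,0,0,1]]])

```text
t: 3.92
eef_pos: [448.8, 232.7, 111.4]
tcp_rot: [3.141, -0.0, 1.367]
ft_force: [0.2, 0.4, 0.2]
opening: 1.003
grip_force: 0.0
```

Call:
drive_tool(rows=[[[0,0,0,0,0,0,0],[0,0,0,0,0,0,0],[0,0,0,0,0,0,0],[0,0,0,0,0,0,0],[0,0,0,0,0,0,0]]])

```text
t: 4.55
eef_pos: [448.1, 232.8, 112.9]
tcp_rot: [3.141, -0.001, 1.367]
ft_force: [0.1, 0.4, -0.5]
opening: 0.53
grip_force: 0.0
```

Call:
drive_tool(rows=[[[0,0,0,0,0,0,0],[0,0,0,0,0,0,0],[0,0,0,0,0,0,0],[0,0,0,0,0,0,0],[0,0,0,0,0,0,0]]])

```text
t: 5.18
eef_pos: [448.0, 232.8, 112.4]
tcp_rot: [3.142, -0.0, 1.367]
ft_force: [0.8, -0.4, 2.1]
opening: 0.335
grip_force: 30.0
```

Call:
drive_tool(rows=[[[0,0,-0.1,0,0,0,0],[0,0,-0.15,0,0,0,0],[0,0,-0.15,0,0,0,0],[0,0,0,0,0,0,0]]])

```text
t: 5.68
eef_pos: [448.5, 233.0, 214.3]
tcp_rot: [3.138, -0.002, 1.367]
ft_force: [0.6, -0.1, -2.7]
opening: 0.334
grip_force: 30.0
```

Call:
drive_tool(rows=[[[-0.05,0.14,0,0,0,0,0],[-0.055,0.16,0,0,0,0,0],[-0.055,0.16,0,0,0,0,0],[-0.058,0.17,0,0,0,0,0],[-0.06,0.176,0,0,0,0,0]]])

```text
t: 6.3
eef_pos: [631.8, 123.0, 210.3]
tcp_rot: [-3.139, 0.001, 1.367]
ft_force: [0.1, 0.1, -2.3]
opening: 0.333
grip_force: 30.0
```

```bash
python3 - <<'E'
from h import *
np.set_printoptions(precision=1,suppress=True)
s=env.state();print(s["t"],s["eef_pos"],s["opening"],s["grip_force"])
ims=[]
for n in("wrist","scene","side"):
    p=env.read_camera(n)
    for k in("collar_rim","tube"):
        for r in env.place_of(k,p): w=world(p,r["at"]);print(n,k,r["score"],w,pix(p,w))
    c=pix(p,[632,124,100]).astype(int);print(n,c)
    x,y=np.clip(c[0]-65,0,510),np.clip(c[1]-100,0,280)
    print(x,y);ims.append(cv2.resize(p["color"][y:y+200,x:x+130],None,fx=2,fy=2,interpolation=cv2.INTER_CUBIC))
cv2.imwrite("pics/c2.png",np.hstack(ims))
E
```

```text
6.3 [631.8 123.  210.3] 0.3331308860606165 29.994779527187347
wrist collar_rim 0.94 [631.  124.2  68.3] [326.8 228.4]
wrist tube 0.91 [430.6 156.7   0.4] [112.1 221. ]
wrist tube 0.8 [631.4 122.   96.6] [327.9 240.4]
wrist [328 238]
263 138
scene collar_rim 0.9 [629.9 121.9  68.4] [426.  235.7]
scene collar_rim 0.88 [274.1 220.3  66.8] [302.1 150.9]
scene collar_rim 0.3 [ 452.1 -165.     3.2] [238.9 315.3]
scene tube 0.84 [428.6 159.3   1.6] [342.2 212.9]
scene tube 0.61 [631.6 125.1  97.8] [430.5 221.8]
scene [430 221]
365 121
side collar_rim 0.84 [276.9 217.3  64. ] [311.4 440.5]
side collar_rim 0.61 [635.5 123.9  67.6] [189.  228.5]
side tube 0.77 [627.5 122.9  97.4] [188.9 218. ]
side tube 0.73 [428.6 158.5   1.5] [266.3 349.5]
side [186 215]
121 115
```

View pics/c2.png

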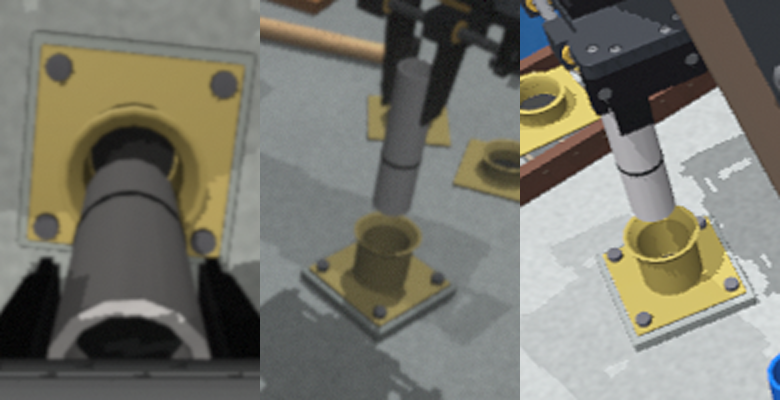

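The tube hangs upright over the long-necked collar's mouth in all three views: wrist mouth at about (326,228), scene rim (427,236), side rim (190,229). It is within about 2 mm of centre, so I lower it.

Call:
drive_tool(rows=[[[0,0,0.06,0,0,0,0],[0,0,0.05,0,0,0,0],[0,0,0.05,0,0,0,0],[0,0,0.04,0,0,0,0],[0,0,0,0,0,0,0]]])

```text
t: 7.38
eef_pos: [630.9, 123.8, 161.4]
tcp_rot: [-3.14, 0.0, 1.367]
ft_force: [0.1, 0.3, -1.6]
opening: 0.337
grip_force: 30.0
```

Call:
drive_tool(rows=[[[0,0,0.04,0,0,0,0],[0,0,0.04,0,0,0,0],[0,0,0.03,0,0,0,0],[0,0,0.012,0,0,0,0],[0,0,0,0,0,0,0]]])

```text
t: 8.0
eef_pos: [631.2, 123.9, 131.7]
tcp_rot: [-3.141, -0.0, 1.367]
ft_force: [0.2, -0.4, -3.4]
opening: 0.332
grip_force: 30.0
```

Call:
drive_tool(rows=[[[0,0,0.006,0,0,0,0],[0,0,0.004,0,0,0,0],[0,0,0,0,0,0,0],[0,0,0,0,0,0,0]]])

```text
t: 8.5
eef_pos: [631.3, 123.9, 129.5]
tcp_rot: [3.141, -0.0, 1.367]
ft_force: [-0.2, -0.3, -2.6]
opening: 0.333
grip_force: 30.0
```

```bash
python3 - <<'E'
from h import *
ims=[]
for n in("wrist","scene","side"):
    p=env.read_camera(n)
    c=pix(p,[632,124,80]).astype(int);x,y=np.clip(c[0]-65,0,510),np.clip(c[1]-100,0,280)
    ims.append(cv2.resize(p["color"][y:y+200,x:x+130],None,fx=2,fy=2,interpolation=cv2.INTER_CUBIC))
cv2.imwrite("pics/c3.png",np.hstack(ims))
E
```

```text
(no output)
```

View pics/c3.png

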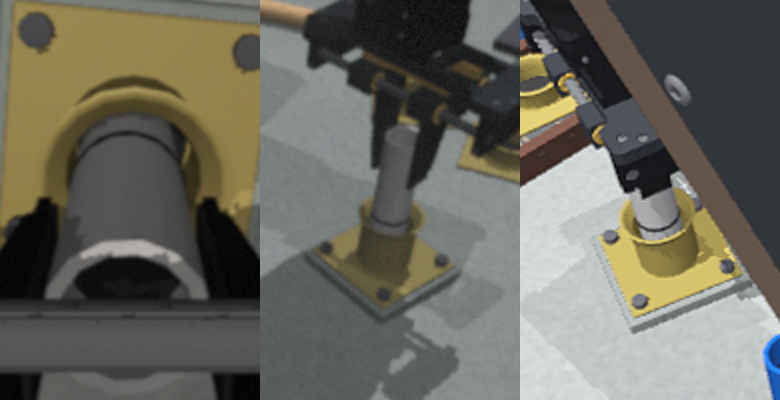

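The line is level with the rim inside the flare, at about crop (392,222) in the scene view, and the tube stands upright in the collar. Releasing and withdrawing.

Call:
drive_tool(rows=[[[0,0,0,0,0,0,1],[0,0,0,0,0,0,1],[0,0,0,0,0,0,1],[0,0,0,0,0,0,1],[0,0,0,0,0,0,1]]])

```text
t: 9.28
eef_pos: [631.2, 123.9, 129.4]
tcp_rot: [3.142, -0.0, 1.367]
ft_force: [0.3, 0.3, -0.2]
opening: 0.804
grip_force: 0.0
```

Call:
drive_tool(rows=[[[0,0,-0.1,0,0,0,1],[0,0,-0.15,0,0,0,1],[0,0,-0.15,0,0,0,1],[0,0,0,0,0,0,1],[0,0,0,0,0,0,1]]])

```text
t: 9.9
eef_pos: [630.8, 123.8, 228.7]
tcp_rot: [-3.141, 0.0, 1.367]
ft_force: [0.5, -0.4, -0.6]
opening: 1.001
grip_force: 0.0
```

```bash
python3 - <<'E'
from h import *
np.set_printoptions(precision=1,suppress=True)
ims=[]
for n in("wrist","scene"):
    p=env.read_camera(n)
    for r in env.place_of("tube",p): print(n,r["score"],world(p,r["at"]))
    c=pix(p,[632,124,80]).astype(int);x,y=np.clip(c[0]-65,0,510),np.clip(c[1]-100,0,280)
    ims.append(cv2.resize(p["color"][y:y+200,x:x+130],None,fx=2,fy=2,interpolation=cv2.INTER_CUBIC))
cv2.imwrite("pics/c4.png",np.hstack(ims))
E
```

```text
wrist 0.98 [633.6 122.2  15.6]
wrist 0.86 [429.3 158.2   0.7]
scene 0.92 [628.3 123.5  17.9]
scene 0.78 [428.8 158.3   4.3]
```

View pics/c4.png

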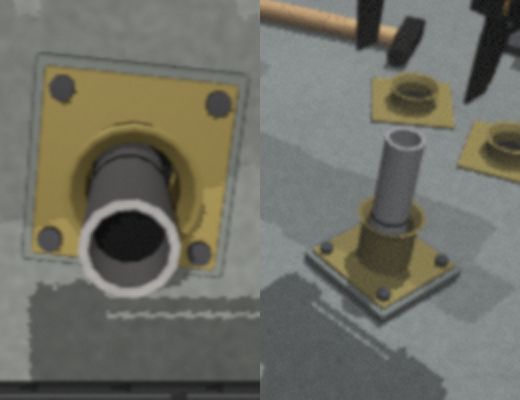

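The tube stands upright in the long-necked collar with its line at the rim, and the fingers are clear of it.

```bash
python3 -c "
from cell import env
print(env.job_done())"
```

```text
the job is handed in; nothing more can be done
None
```

I put the lined steel tube upright in the long-necked collar with its line at the rim, held it until it was that far in, then let go and handed the job in at about 10 s. The other two tubes were never touched, and the hand-in returned no verdict.

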